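# Seat the capture card in the video unit

### The arm

A 6-joint arm with a two-finger parallel gripper is mounted at the origin on the work surface. World frame = base frame: x ahead of the robot, y to its left, z up, the work surface at z = 0. Lengths are in m, angles in rad, forces in N, time in s.
With the tool pointing down it reaches from about 0.35 to 1 m from the base axis. Payload 7.1 kg.
Tool frame: the origin (TCP) lies at the very end of the fingers, on their centre line; the grasp point (between the pads) lies 19 mm behind it; z points along the fingers, y is the line along which they close (so a half turn about z gives the same grasp; the last joint's range is limited). The gripper opens to 85 mm and grips with 20 to 120 N. Pads are 22 mm wide; open, the fingers measure 114 mm over their backs; the gripper's body (76 mm by 85 mm) begins 54 mm behind the grasp point. The pads swing forward as they close: fully open they stand 13 mm farther back than shut.
Start: joints at [-1.307, 0.423, 1.63, -0, 1.089, -0.019], TCP at [0.174, -0.6, 0.231] pointing down, gripper open.
Joint ranges: [-3, 3], [-0.9, 2.11], [0.09, 2.58], [-1.31, 4.45], [0.11, 2.69], [-2.54, 2.54]. Speed limits (rad/s): [2.39, 2.39, 3.01, 3.14, 3.14, 3.14].

### API

Orientations are given as [roll, pitch, yaw] about the fixed x, y, z axes, in that order (R = Rz(yaw) Ry(pitch) Rx(roll)).
In Python, from rig import telemetry, cams, job, finder gives the robot as it stands. The module is installed in compiled form; this text tells all that it offers.
- The arm moves only by the tool step_arm, never from a script. Its argument "commands" is a list of rows, each a list of 7 numbers: the turn, a rotation vector about the tool's x, y, z in rad, then the shift along the tool's x, y, z in cm, then the finger opening in cm, from 0 to 8.54. A call has exactly 10 rows; each row is the pose to reach, as a shift and turn from the pose commanded when the call began, along the tool's axes at that moment; what a row does not reach only later rows make up. A row lasts 1/10 s, in which the tool goes at most 50 mm and 8.59 degrees, less where a joint would pass 70% of its speed; a pose out of reach is approached as far as the arm can. A call with a gripper value outside its range is refused whole. The fingers move at their own pace and stop on an object; "squeeze" is the grip in N (left out, the last holds). Time passes only in rows, so rows that repeat a pose let the fingers close, or fill a call up. It gives the time, the measured TCP pose, the force, the opening and the grip force at its end, in the units of the state.
- telemetry.get_obs(): the state, without advancing time (a new reading comes with each control period).
- cams.capture(name): name is "scene" or "top"; returns (picture, depth): 480x640x3 uint8, blue, green, red; 480x640 float32, m along the optical axis (not along the pixel's ray), 0 where there is no reading.
- cams.camera_params(name): a dict with "K" (3x3 intrinsics, pixels), "k1" (the pictures are not rectified: a ray, as slopes to the right and down, at radius r is drawn at 1 + k1 r^2 times it, then the intrinsics apply), "R" (3x3) and "t" (3): a world point X has camera coordinates R X + t. Camera axes: x right, y down, z forward; pixel columns grow to the right and rows downward; lengths in m; the calibration is good to about 2 mm. A picture is of the moment at which its call begins. camera_params takes no time and is no camera call.
- job.job_done(): hands the job in; it is judged then, once.
Trained networks look in the newest picture that a camera, given by its name, has taken for a name from the list of things; names that differ only in an ending like _2 or _b are one class to them, and where a whole thing is asked for, a point or a joint stands for the part that bears it (a point fixed in the world has none). Each returns a list of dicts, best first, with "p" (0 to 1); they miss things now and then, are a little off and sometimes report something else, mostly with a low value. They report only what shows in the picture. A call takes as long as a camera call.
- finder.search_frame(camera, label): "bbox" ([left, top, width, height] in pixels, round what is visible of it).
- finder.trace(camera, label): "mask" (480x640 bool, what is visible of it) and "bbox" ([left, top, width, height] in pixels, round what is visible of it).
- finder.pinpoint(camera, label): "uv" ([column, row] in pixels: a listed point, or the origin of a listed thing).
The state is a dict: "time": time; "joint_positions": joint angles; "qvel": joint speeds; "tau": joint torques, N m; "eef_pos": TCP position; "orientation": TCP orientation; "ft_force": force on the tool from outside, world axes, zero at the start; "wrist_torque": the same for the moment, N m; "gripper_width": opening from 0.0 (shut) to 1.0 (fully open); "finger_force": force on a finger pad.
Only numpy, scipy, OpenCV 4.12 (cv2) and the standard library are available. Lean on these libraries where they do the work, as an engineer would, in place of code of your own. Each camera call takes 0.05 s, during which the arm holds its last target. There are 200 camera calls.

### The job

Take the circuit card out of the wooden stand by its black handle and slide it down between the two card guides of the open video unit until its lower edge rests on the connector. Do not force it home by hand: then swing both ejector levers inward to their stops so that they press the card home into the connector, and leave the bystanding bottle, dish and slide box where they are.

Things in the scene. Friction and masses are not known exactly. Their poses are not given: they have to be found in the camera images.
- unit: Fixed off-white open-topped metal case of a video unit, 160 (x) x 240 (y) x 115 (z) mm, walls 4 mm, origin at the centre of its underside. x is normal to the seated card (front panel with round keys at -x), y along the card's width. Inside, a rigid card cage holds guides, connector and levers; it sits up to 14 mm off its nominal place along x only; that offset is not measured: find it by touch or sight.
- guides (a point): Nominal middle between the two black guide channels, 100 mm above the bench, axes as the unit (true place up to 14 mm off in x). Channels at y = +-62 to +-72.5 take the card's side edges; slot 8 mm wide in x between 14 mm thick square-edged lips. Front (-x) lips end at this height, rear (+x) lips 16 mm higher: a card edge lowered to between these heights and moved in +x meets the rear lips.
- connector_top (a point): Nominal centre of the untouched white connector's top, 38 mm above the bench, axes as the unit (true place up to 14 mm off in x with the cage). The block is 16 (x) x 100 (y) mm.
- left_pivot (a point): Nominal pivot of the grey ejector lever at the unit's +y end: y = +92, 134 mm above the bench (up to 14 mm off in x with the cage). It swings in the y-z plane. Handle 85 mm long from here, 24 mm wide (x), 8 mm thick; open it leans 30 deg outward, its end 45 mm out and 74 mm up; fully in, it leans 35 deg inward, its end 49 mm in and 70 mm up, and its 32 mm nose lies level on the card's upper edge.
- right_pivot (a point): The same for the lever at the unit's -y end: y = -92, 134 mm above the bench; the mirror image. Either lever is swung by a finger put down just outside its open end, reaching down to about 55 mm above the pivot, and moved inward along y until the handle reaches its stop.
- card_grip (a point): Centre of the black handle of the loose green circuit card. Board 140 (y) x 100 (z) x 5 (x) mm, upright, about 0.28 kg; handle 50 (y) x 40 (z) x 12 (x) mm on the middle of its upper edge. This point is 20 mm above the board's upper and 120 mm above its lower edge. Either face may look forward. Resting on the untouched connector it is 158 mm above the bench; seated, 150 mm.
- stand: Fixed wooden stand, 90 (x) x 180 (y) x 12 mm base with four 45 mm tall posts that form a slot 8 mm wide along y at its middle, in which the card stands (lower edge 12 mm above the bench). Origin at the centre of its underside.
- connector (a joint): How far the connector block is pressed down (m): 0 untouched, 0.008 home. Stiff friction of about 18 N, no spring: it stays where it is pushed and easily carries the card's weight.
- lever_left (a joint): Swing (rad) of the ejector lever at the unit's +y end: 0 fully open (leaning 30 deg out to +y), 1.13 fully in (closed, at its stop). Slight friction, stays where left; its nose meets the card at about 0.8, and from there it takes about 10 N, pushed near its end, to press the card home.
- lever_right (a joint): Swing (rad) of the ejector lever at the unit's -y end: the mirror image, 0 fully open (leaning 30 deg out to -y), 1.13 fully in (closed, at its stop).
- slide_box_mid (a point): Bystander: centre of a flat grey slide box, 85 x 160 x 30 mm.
- bottle_mid (a point): Bystander: centre of an amber bottle, 64 mm across, 130 mm tall.
- dish_mid (a point): Bystander: centre of a low glass dish, 90 mm across, 20 mm tall.

How it is judged:
On the way:
1. the card stands in both guides, its lower edge on the connector, which is not yet pressed in (less than 3 mm), both levers still open (under 0.6 rad) (x of card_grip in the frame of unit between -0.019 and 0.019 m and y of card_grip in the frame of unit between -0.006 and 0.006 m and angle between card_grip's own z axis and vertical below 0.06 rad and angle between the x axis of card_grip and the x axis of unit, either way round below 0.06 rad and z of card_grip in the frame of unit between 0.1535 and 0.1625 m and value of joint connector below 0.003 m and value of joint each of lever_left, lever_right below 0.6 rad), for 0.2 s.
At the end, for the whole second after the job is handed in: The card stands upright in the guides (within 0.06 rad), its handle's centre 150 mm (+-2.5 mm) above the bench, the connector pressed in more than 6.5 mm, both levers beyond 1.0 rad, the card at rest and let go (x of card_grip in the frame of unit between -0.019 and 0.019 m and y of card_grip in the frame of unit between -0.006 and 0.006 m and angle between card_grip's own z axis and vertical below 0.06 rad and angle between the x axis of card_grip and the x axis of unit, either way round below 0.06 rad and z of card_grip in the frame of unit between 0.1475 and 0.1525 m and value of joint connector above 0.0065 m and value of joint each of lever_left, lever_right above 1 rad and linear speed of card below 0.02 m/s); the robot touches nothing.
It fails at once if the connector is pressed in more than 5 mm while both levers are still open (card forced home by hand) (value of joint connector above 0.005 m and value of joint each of lever_left, lever_right below 0.6 rad).
It fails at once if a bystander is moved more than 30 mm (distance of any of slide_box_mid, bottle_mid, dish_mid from where it was at the start of the episode above 0.03 m).
It also fails if it takes over 72 s, if anything falls off the work surface, if the arm or the gripper's body presses on something with over 40 N, if the wrist force passes 120 N, or if a joint passes its speed limit or range.

## Working session

There is one attempt and no reset: what is moved stays moved. The work goes in short steps, Python scripts to look and compute and a tool call to move; the robot and the scene stay as the last step left them, time stands still between calls to the robot, and variables do not carry over. Pictures are saved under pics/ and viewed, at most 10 in all, crops included, and the job is handed in when it is done.

Besides the shell and the picture viewer there is one more tool, called after "Emit:" as name(argument=value, ...) on one line, values as JSON. step_arm: Moves the arm, as the interface text tells. Its arguments: {"type":"object","properties":{"commands":{"type":"array"},"squeeze":{"type":"number"}},"required":["commands"]}

```bash
mkdir -p pics
cat > h.py <<'E'
import numpy as np, cv2
from rig import telemetry, cams, job, finder
from scipy.spatial.transform import Rotation as Ro
def ray(cam,uv):
    P=cams.camera_params(cam);K=np.array(P["K"]);k=P["k1"]
    a=np.array([(uv[0]-K[0,2])/K[0,0],(uv[1]-K[1,2])/K[1,1]]);s=a.copy()
    for _ in range(20): s=a/(1+k*(s@s))
    R=np.array(P["R"]);t=np.array(P["t"]).ravel()
    return -R.T@t, R.T@np.array([s[0],s[1],1.])
def atz(cam,uv,z):
    o,d=ray(cam,uv); return o+d*(z-o[2])/d[2]
def proj(cam,X):
    P=cams.camera_params(cam);K=np.array(P["K"]);c=np.array(P["R"])@np.array(X)+np.array(P["t"]).ravel()
    s=c[:2]/c[2]; s=s*(1+P["k1"]*(s@s)); return np.array([K[0,0]*s[0]+K[0,2],K[1,1]*s[1]+K[1,2]])
def cloud(cam,depth):
    P=cams.camera_params(cam);K=np.array(P["K"]);k=P["k1"]
    v,u=np.mgrid[:480,:640];a=np.stack([(u-K[0,2])/K[0,0],(v-K[1,2])/K[1,1]],-1);s=a.copy()
    for _ in range(20): s=a/(1+k*(s**2).sum(-1,keepdims=True))
    c=np.dstack([s,np.ones_like(u,float)])*depth[...,None]
    return (c-np.array(P["t"]).ravel())@np.array(P["R"])   # R^T (c-t)
E
python3 - <<'E'
from h import *
for c in ("scene","top"):
    im,d=cams.capture(c); cv2.imwrite(f"pics/{c}0.png",im); np.save(f"pics/{c}0.npy",d)
    P=cams.camera_params(c); print(c,ray(c,(320,240)),np.array(P["K"])[0,0])
    for n,z in dict(unit=0,guides=.1,connector_top=.038,left_pivot=.134,right_pivot=.134,card_grip=.132,stand=0,bottle_mid=.065,dish_mid=.01,slide_box_mid=.015).items():
        for r in finder.pinpoint(c,n)[:2]: print(n,round(r["p"],2),np.round(r["uv"],1),np.round(atz(c,r["uv"],z),4))
s=telemetry.get_obs();print(s)
E
```

```text
scene (array([1.20544427, 0.02391071, 0.86618546]), array([-0.60855717, -0.03045199, -0.79299438])) 465.86832142962487
unit 0.59 [411.4 238.7] [0.5271 0.2048 0.    ]
guides 0.16 [413.7 238. ] [0.6033 0.1888 0.1   ]
connector_top 0.96 [413.4 229. ] [0.5285 0.2035 0.038 ]
connector_top 0.52 [234.5 227.9] [ 0.5439 -0.205   0.038 ]
left_pivot 0.8 [463.9 198.6] [0.5188 0.2959 0.134 ]
right_pivot 0.68 [380.2 202.3] [0.5373 0.1182 0.134 ]
card_grip 0.91 [228.  194.2] [ 0.5269 -0.2079  0.132 ]
stand 0.59 [235.8 229.7] [ 0.5189 -0.2115  0.    ]
bottle_mid 0.78 [453.6 301.3] [0.7302 0.2623 0.065 ]
dish_mid 0.59 [192.5 300.8] [ 0.7216 -0.2691  0.01  ]
slide_box_mid 0.64 [315.7 325.4] [ 0.7694 -0.0072  0.015 ]
top (array([0.48667357, 0.00282317, 0.89668452]), array([ 0.11131689, -0.01303241, -0.99397468])) 443.7664096844583
unit 0.67 [215.5 271. ] [0.5225 0.201  0.    ]
guides 0.7 [202.7 264.7] [0.5295 0.2022 0.1   ]
connector_top 0.87 [206.1 268.1] [0.5264 0.2109 0.038 ]
left_pivot 0.69 [139.9 271.5] [0.5152 0.3002 0.134 ]
right_pivot 0.92 [251.5 252.6] [0.5492 0.1106 0.134 ]
card_grip 0.66 [44
[... 374 characters left out ...]
int_positions': array([-1.30704415e+00,  4.23103206e-01,  1.62991770e+00,  1.32673906e-05,
        1.08857062e+00, -1.89898181e-02]), 'qvel': array([ 7.22683169e-04,  1.41228689e-04, -1.27188299e-03, -2.26016607e-04,
        1.51110106e-04,  6.21264312e-05]), 'tau': array([ 9.90852141e-05, -5.57348585e+01, -2.82143945e+01, -8.40741109e-05,
        8.63744208e-04,  3.15671969e-06]), 'eef_pos': array([ 0.17439815, -0.60015646,  0.23131009]), 'orientation': array([ 3.14159130e+00, -1.17308470e-05,  2.82735842e-01]), 'ft_force': array([-0.99524026, -0.81883885, -0.58054398]), 'wrist_torque': array([ 0.00203602, -0.01502255,  0.06827794]), 'finger_force': 0.0, 'gripper_width': 0.9984311035879312}
```

View pics/scene0.png

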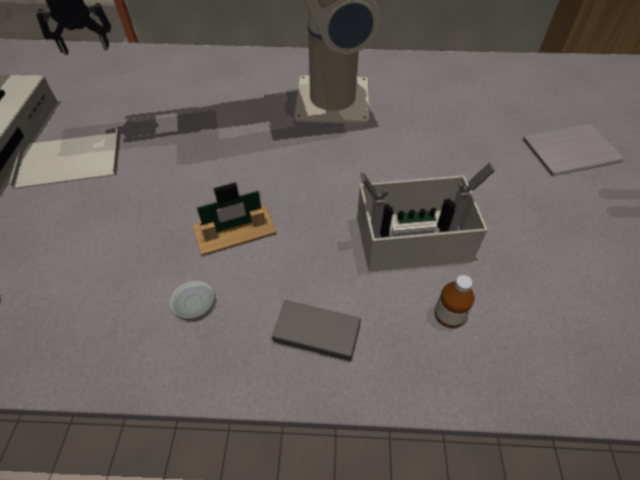

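View pics/top0.png

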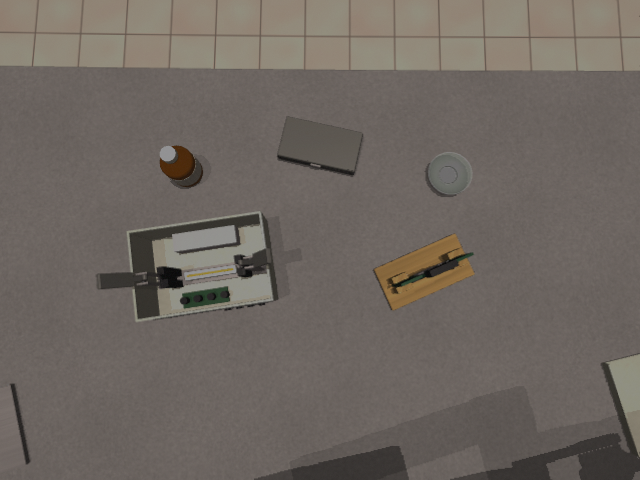

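The scene view shows the card in its stand (~228,210) and the unit with both levers open (~420,220). The top view shows the unit at ~(200,267), turned about 8°, its keys toward the robot at ~(245,306). The stand is at ~(425,271), turned about 25°. Next I'll refine these with depth.

Run:
```python
from h import *
im=cv2.imread("pics/top0.png");d=np.load("pics/top0.npy");C=cloud("top",d);C[d<=0]=np.nan
z=C[...,2]
def box(m,name):
    p=C[m][:,:2].astype(np.float32); r=cv2.minAreaRect(p); print(name,len(p),np.round(r[0],4),np.round(r[1],4),round(r[2],2))
    return p
vv,uu=np.mgrid[:480,:640]
U=(uu>90)&(uu<285)&(vv>200)&(vv<330)
# rim: full
m=U&(abs(z-.115)<.005); p=box(m,"rim")
S=(uu>360)&(uu<490)&(vv>225)&(vv<320)
box(S&(abs(z-.012)<.004),"standbase")
p=box(S&(z>.142),"handle top")
q=C[S&(z>.09)];
for nm,q in(("handle",C[S&(z>.142)]),("board",C[S&(z>.105)&(z<.122)])):
    c=np.median(q,0);print(nm,len(q),c,q.min(0),q.max(0)); 
    e=np.linalg.svd(q[:,:2]-q[:,:2].mean(0),full_matrices=0); print(np.degrees(np.arctan2(e[2][0][1],e[2][0][0])),e[1]/np.sqrt(len(q)))
b=finder.trace("top","unit")[0]["mask"]
for nm in("left_pivot","right_pivot","guides"):
    for r in finder.trace("top",nm)[:1]:
        q=C[r["mask"]];q=q[~np.isnan(q[:,0])];print(nm,r["bbox"],r["p"],np.round(q.mean(0),4),np.round(q.min(0),3),np.round(q.max(0),3))
cv2.imwrite("pics/crop.png",cv2.resize(np.hstack([im[200:330,90:285],im[200:330,360:490]]),None,fx=2.4,fy=2.4,interpolation=cv2.INTER_CUBIC)[:600,:800])
im2=cv2.resize(im[195:330,90:290],None,fx=4,fy=4,interpolation=cv2.INTER_CUBIC);cv2.imwrite("pics/cropU.png",im2)
```

```text
rim 1259 [0.5287 0.2056] [0.1603 0.2403] 9.15
standbase 3023 [ 0.5261 -0.2155] [0.0903 0.182 ] 23.93
handle top 242 [ 0.5258 -0.2139] [0.0126 0.0519] 22.92
handle 242 [ 0.52500295 -0.21284835  0.15224911] [ 0.51129111 -0.23799771  0.1430265 ] [ 0.54039677 -0.18928189  0.15589272]
-66.64059173292151 [0.01521856 0.00362075]
board 156 [ 0.5142539  -0.18918331  0.1124988 ] [ 0.49643734 -0.27885312  0.10596487] [ 0.55569226 -0.14918605  0.12196808]
113.83577399157112 [0.0493192  0.00218706]
left_pivot [128.0, 210.8, 151.4, 109.8] 0.87 [0.5326 0.2219 0.0391] [ 0.424  0.07  -0.004] [0.644 0.383 0.206]
right_pivot [130.3, 209.5, 144.1, 112.0] 0.72 [0.5327 0.222  0.0393] [ 0.424  0.074 -0.004] [0.645 0.383 0.19 ]
guides [129.4, 208.6, 150.2, 113.2] 0.96 [0.5327 0.2213 0.0388] [ 0.431  0.07  -0.004] [0.642 0.369 0.208]
```

View pics/cropU.png

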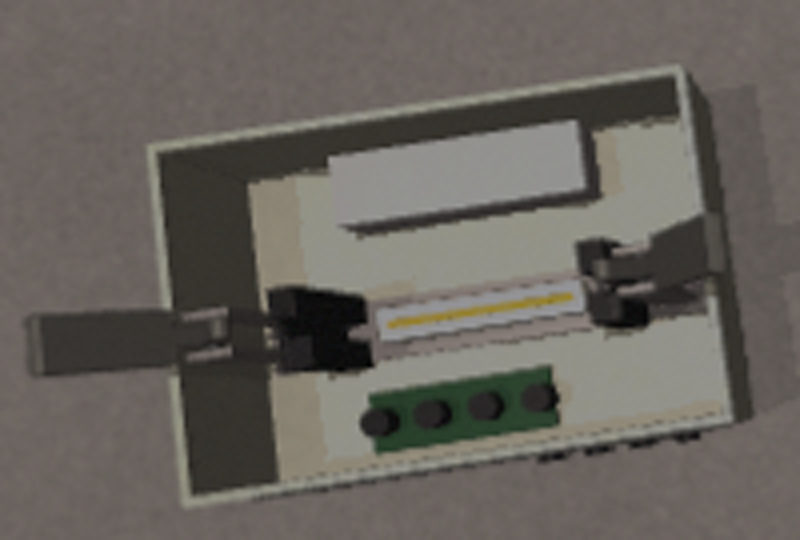

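The crop confirms the keys on the lower edge, so unit yaw is ≈ +9°. The connector's yellow stripe is at ~(480,312) in the crop and the black lips are on both sides. Next is the cage offset in the unit frame.

```bash
cat >> h.py <<'E'
UC=np.array([.5287,.2056]);UY=np.radians(9.15)
def tou(p):
    p=np.array(p,float);c,s=np.cos(UY),np.sin(UY);q=p.copy();q[...,:2]=(p[...,:2]-UC)@np.array([[c,-s],[s,c]]);return q
def tow(p):
    p=np.array(p,float);c,s=np.cos(UY),np.sin(UY);q=p.copy();q[...,:2]=p[...,:2]@np.array([[c,s],[-s,c]])+UC;return q
E
python3 - <<'E'
from h import *
for cam in("top","scene"):
    im=cv2.imread(f"pics/{cam}0.png");d=np.load(f"pics/{cam}0.npy");C=cloud(cam,d);C[d<=0]=np.nan;Q=tou(C)
    x,y,z=[Q[...,i] for i in range(3)]
    def rep(nm,m):
        q=Q[m]
        if len(q)>4: print(cam,nm,len(q),"x",np.round(np.percentile(q[:,0],[1,10,50,90,99]),4),"y",np.round(np.percentile(q[:,1],[1,50,99]),4),"z",np.round(np.median(q[:,2]),4))
    ins=(abs(x)<.05)
    rep("conn",ins&(abs(y)<.045)&(z>.033)&(z<.043))
    hsv=cv2.cvtColor(im,cv2.COLOR_BGR2HSV)
    rep("yellow",ins&(abs(y)<.05)&(z>.02)&(z<.05)&(hsv[...,1]>100)&(hsv[...,0]>18)&(hsv[...,0]<32)&(hsv[...,2]>90))
    for sg in(1,-1):
        Y=y*sg
        rep(f"rear lip{sg}",ins&(Y>.055)&(Y<.076)&(z>.112)&(z<.120))
        rep(f"front lip{sg}",ins&(Y>.055)&(Y<.076)&(z>.096)&(z<.104))
        rep(f"lever{sg}",ins&(Y>.1)&(Y<.15)&(z>.150)&(z<.22))
E
```

```text
top conn 436 x [-0.0492 -0.0167 -0.0095 -0.0023  0.0391] y [-0.044   0.0004  0.0442] z 0.0381
top yellow 81 x [-0.012  -0.0116 -0.0103 -0.0089 -0.0085] y [-0.0439 -0.0011  0.0421] z 0.0387
top rear lip1 62 x [-0.006  -0.0049  0.0004  0.0064  0.0075] y [0.0611 0.0668 0.0733] z 0.116
top front lip1 97 x [-0.028  -0.0263 -0.0183 -0.0023  0.0063] y [0.0611 0.0676 0.0753] z 0.1002
top lever1 558 x [-0.0221 -0.0201 -0.0104 -0.0008  0.0014] y [0.1003 0.117  0.1352] z 0.1879
top rear lip-1 49 x [-0.0056 -0.0037  0.0019  0.0068  0.0078] y [-0.0738 -0.0672 -0.0621] z 0.1161
top front lip-1 73 x [-0.0279 -0.0265 -0.0202 -0.0015  0.0071] y [-0.076  -0.0705 -0.0622] z 0.1004
top lever-1 281 x [-0.022  -0.0202 -0.0105 -0.0011  0.0013] y [-0.1345 -0.1194 -0.1003] z 0.1928
scene conn 266 x [-0.0292 -0.0166 -0.0088 -0.0021 -0.0006] y [-0.0437  0.0009  0.044 ] z 0.0376
scene rear lip1 36 x [-0.0065 -0.0045  0.0012  0.0073  0.0078] y [0.0643 0.0697 0.0754] z 0.1151
scene front lip1 45 x [-0.0292 -0.0268 -0.0173  0.0069  0.0075] y [0.0631 0.0674 0.0747] z 0.1
scene lever1 330 x [-0.0226 -0.0195 -0.0084  0.001   0.0025] y [0.1011 0.1189 0.1364] z 0.1849
scene rear lip-1 38 x [-0.0072 -0.0063  0.0012  0.0064  0.0086] y [-0.0718 -0.0661 -0.0596] z 0.1152
scene front lip-1 49 x [-0.0293 -0.0269 -0.0126  0.0065  0.0083] y [-0.0743 -0.0702 -0.0604] z 0.0995
scene lever-1 157 x [-0.0211 -0.0169 -0.0013  0.0016  0.0027] y [-0.1321 -0.1177 -0.1005] z 0.1903
```

```bash
cat >> h.py <<'E'
def plan(pos,yawdeg):
    s=telemetry.get_obs();R=Ro.from_euler("xyz",s["orientation"]);T=Ro.from_euler("xyz",[np.pi,0,np.radians(yawdeg)])
    print("t",round(s["time"],2),"F",np.round(s["ft_force"],1),"turn",np.round((R.inv()*T).as_rotvec(),4),"shift cm",np.round(R.inv().apply(np.array(pos)-s["eef_pos"])*100,2))
E
python3 -c "
from h import *
plan([.526,-.2145,.20],113.7)"
```

```text
t 1.3 F [-0.7 -0.2  0.3] turn [ 0.      0.     -1.7016] shift cm [ 44.52 -27.22   3.13]
```

Emit:
step_arm(commands=[[0,0,-1.7016,44.52,-27.22,3.1,8.5],[0,0,-1.7016,44.52,-27.22,3.1,8.5],[0,0,-1.7016,44.52,-27.22,3.1,8.5],[0,0,-1.7016,44.52,-27.22,3.1,8.5],[0,0,-1.7016,44.52,-27.22,3.1,8.5],[0,0,-1.7016,44.52,-27.22,3.1,8.5],[0,0,-1.7016,44.52,-27.22,3.1,8.5],[0,0,-1.7016,44.52,-27.22,3.1,8.5],[0,0,-1.7016,44.52,-27.22,3.1,8.5],[0,0,-1.7016,44.52,-27.22,3.1,8.5]])

```text
time: 2.3
eef_pos: [0.512, -0.2296, 0.2018]
orientation: [3.141, 0.0, 1.789]
ft_force: [0.6, -1.1, -0.5]
gripper_width: 0.995
finger_force: 0.0
```

```bash
python3 -c "
from h import *
plan([.526,-.2145,.118],113.7)"
```

```text
t 2.3 F [ 0.6 -1.1 -0.5] turn [ 0.0004  0.0005 -0.1954] shift cm [1.18 1.69 8.38]
```

Emit:
step_arm(commands=[[0,0,-0.1954,1.18,1.69,0,8.5],[0,0,-0.1954,1.18,1.69,0,8.5],[0,0,-0.1954,1.18,1.69,2,8.5],[0,0,-0.1954,1.18,1.69,4.5,8.5],[0,0,-0.1954,1.18,1.69,7,8.5],[0,0,-0.1954,1.18,1.69,8.38,8.5],[0,0,-0.1954,1.18,1.69,8.38,8.5],[0,0,-0.1954,1.18,1.69,8.38,8.5],[0,0,-0.1954,1.18,1.69,8.38,8.5],[0,0,-0.1954,1.18,1.69,8.38,8.5]])

```text
time: 3.3
eef_pos: [0.5255, -0.2166, 0.1191]
orientation: [3.14, 0.002, 1.978]
ft_force: [0.6, -0.9, -0.4]
gripper_width: 0.992
finger_force: 0.0
```

```bash
python3 -c "
from h import *
plan([.526,-.2145,.118],113.7)"
```

```text
t 3.3 F [ 0.6 -0.9 -0.4] turn [ 0.0015  0.0016 -0.0063] shift cm [0.17 0.13 0.11]
```

Emit:
step_arm(commands=[[0.0015,0.0016,-0.0063,0.17,0.13,0.0,8.5],[0.0015,0.0016,-0.0063,0.17,0.13,0.0,0.5],[0.0015,0.0016,-0.0063,0.17,0.13,0.0,0.5],[0.0015,0.0016,-0.0063,0.17,0.13,0.0,0.5],[0.0015,0.0016,-0.0063,0.17,0.13,0.0,0.5],[0.0015,0.0016,-0.0063,0.17,0.13,0.0,0.5],[0.0015,0.0016,-0.0063,0.17,0.13,0.0,0.5],[0.0015,0.0016,-0.0063,0.17,0.13,0.0,0.5],[0.0015,0.0016,-0.0063,0.17,0.13,0.0,0.5],[0.0015,0.0016,-0.0063,0.17,0.13,0.0,0.5]], squeeze=60)

```text
time: 4.3
eef_pos: [0.5254, -0.2142, 0.1179]
orientation: [-3.14, -0.001, 1.984]
ft_force: [0.3, 0.1, 2.1]
gripper_width: 0.131
finger_force: 59.1
```

Emit:
step_arm(commands=[[0,0,0,0,0,-2,0.5],[0,0,0,0,0,-5,0.5],[0,0,0,0,0,-9,0.5],[0,0,0,0,0,-13,0.5],[0,0,0,0,0,-17,0.5],[0,0,0,0,0,-20,0.5],[0,0,0,0,0,-21.5,0.5],[0,0,0,0,0,-21.5,0.5],[0,0,0,0,0,-21.5,0.5],[0,0,0,0,0,-21.5,0.5]])

```text
time: 5.3
eef_pos: [0.5247, -0.2139, 0.3308]
orientation: [-3.138, -0.004, 1.984]
ft_force: [-0.3, -0.3, -4.1]
gripper_width: 0.132
finger_force: 59.2
```

Run:
```python
from h import *
s=telemetry.get_obs();print(s["eef_pos"],s["orientation"],s["gripper_width"],s["finger_force"])
plan(tow([-.010,0,.333]),99.15)
im,d=cams.capture("top");cv2.imwrite("pics/held.png",im);C=cloud("top",d);C[d<=0]=np.nan
R=Ro.from_euler("xyz",s["orientation"]).as_matrix()
T=(C-s["eef_pos"])@R  # tool frame
x,y,z=[T[...,i] for i in range(3)]
m=(abs(x)<.085)&(abs(y)<.02)&(z>-.01)&(z<.02); q=T[m]
print(len(q),[np.round(np.percentile(q[:,i],[1,10,50,90,99]),4) for i in range(3)])
im,d=cams.capture("scene");C=cloud("scene",d);C[d<=0]=np.nan;cv2.imwrite("pics/heldS.png",im)
T=(C-s["eef_pos"])@R;x,y,z=[T[...,i] for i in range(3)]
m=(abs(x)<.085)&(abs(y)<.02)&(z>.015)&(z<.125);q=T[m];print(len(q),[np.round(np.percentile(q[:,i],[1,10,50,90,99]),4) for i in range(3)])
A=np.c_[q[:,0],q[:,2],np.ones(len(q))];r=np.linalg.lstsq(A,q[:,1],rcond=None)[0];print(r)
```

```text
[ 0.52467409 -0.21388125  0.33076677] [-3.13766048 -0.00431852  1.98442458] 0.13162867724219937 59.17859494686127
t 5.3 F [-0.3 -0.3 -4.1] turn [-0.0045 -0.0038  0.2539] shift cm [38.5  16.26 -0.12]
253 [array([0.0057, 0.0177, 0.04  , 0.0667, 0.0705]), array([-0.0101, -0.0015,  0.0015,  0.0064,  0.0146]), array([-0.0093, -0.006 ,  0.0056,  0.0115,  0.0186])]
2830 [array([-0.0669, -0.0548,  0.0002,  0.0581,  0.0716]), array([-0.0011,  0.0005,  0.0025,  0.0049,  0.0068]), array([0.0158, 0.0236, 0.0566, 0.0956, 0.1051])]
[0.00918949 0.01090775 0.00197344]
```

Emit:
step_arm(commands=[[-0.0045,-0.0038,0.05,3,1.26,-0.1,0.5],[-0.0045,-0.0038,0.1,7.5,3.2,-0.1,0.5],[-0.0045,-0.0038,0.18,12,5.1,-0.1,0.5],[-0.0045,-0.0038,0.2539,16.5,7,-0.1,0.5],[-0.0045,-0.0038,0.2539,21,8.9,-0.1,0.5],[-0.0045,-0.0038,0.2539,25.5,10.8,-0.1,0.5],[-0.0045,-0.0038,0.2539,30,12.7,-0.1,0.5],[-0.0045,-0.0038,0.2539,34,14.4,-0.1,0.5],[-0.0045,-0.0038,0.2539,37,15.6,-0.1,0.5],[-0.0045,-0.0038,0.2539,38.5,16.26,-0.1,0.5]])

```text
time: 6.4
eef_pos: [0.5191, 0.2061, 0.3332]
orientation: [3.14, 0.002, 1.733]
ft_force: [0.2, -0.7, -4.2]
gripper_width: 0.132
finger_force: 59.1
```

Run:
```python
from h import *
plan(tow([-.018,0,.230]),99.15)
```

```text
t 6.4 F [ 0.2 -0.7 -4.2] turn [0.0016 0.0018 0.0026] shift cm [-0.19 -0.88 10.32]
```

Emit:
step_arm(commands=[[0.0,0.0,0.0026,-0.1,-0.88,2,0.5],[0.0,0.0,0.0026,-0.1,-0.88,4.5,0.5],[0.0,0.0,0.0026,-0.1,-0.88,7,0.5],[0.0,0.0,0.0026,-0.1,-0.88,9,0.5],[0.0,0.0,0.0026,-0.1,-0.88,10.5,0.5],[0.0,0.0,0.0026,-0.1,-0.88,11.5,0.5],[0.0,0.0,0.0026,-0.1,-0.88,11.9,0.5],[0.0,0.0,0.0026,-0.1,-0.88,11.9,0.5],[0.0,0.0,0.0026,-0.1,-0.88,11.9,0.5],[0.0,0.0,0.0026,-0.1,-0.88,11.9,0.5]])

```text
time: 7.4
eef_pos: [0.5122, 0.2011, 0.2161]
orientation: [3.137, 0.002, 1.728]
ft_force: [0.1, 0.7, -3.4]
gripper_width: 0.133
finger_force: 59.0
```

Run:
```python
from h import *
s=telemetry.get_obs();print(tou(s["eef_pos"]),s["orientation"])
plan(tow([-.010,0,.214]),99.15)
for cam in("top","scene"):
    im,d=cams.capture(cam);C=cloud(cam,d);C[d<=0]=np.nan;Q=tou(C);x,y,z=[Q[...,i] for i in range(3)]
    m=(abs(x+.015)<.02)&(abs(y)<.069)&(z>.15)&(z<.205);q=Q[m];A=np.c_[q[:,1],q[:,2]-.17,np.ones(len(q))]
    print(cam,len(q),np.round(np.linalg.lstsq(A,q[:,0],rcond=None)[0],4))
    m=(abs(x+.015)<.02)&(abs(y)<.08)&(z>.19)&(z<.21);q=Q[m]
    print(np.round(np.percentile(q[:,1],[0,2,98,100]),4))
    a,b=proj(cam,tow([0,0,.12])).astype(int);cv2.imwrite(f"pics/e_{cam}.png",cv2.resize(im[b-70:b+70,a-90:a+90],None,fx=4,fy=4,interpolation=cv2.INTER_CUBIC))
```

```text
[-0.01698024 -0.0017752   0.21605765] [3.13695498e+00 1.72912381e-03 1.72795218e+00]
t 7.4 F [ 0.1  0.7 -3.4] turn [ 0.0046  0.0017 -0.0025] shift cm [0.18 0.7  0.21]
top 133 [-0.0246  0.0373 -0.0209]
[-0.0718 -0.0716 -0.0248 -0.022 ]
scene 1245 [ 0.0044 -0.0229 -0.0134]
[-0.0698 -0.0679  0.0673  0.0707]
```

View pics/e_scene.png

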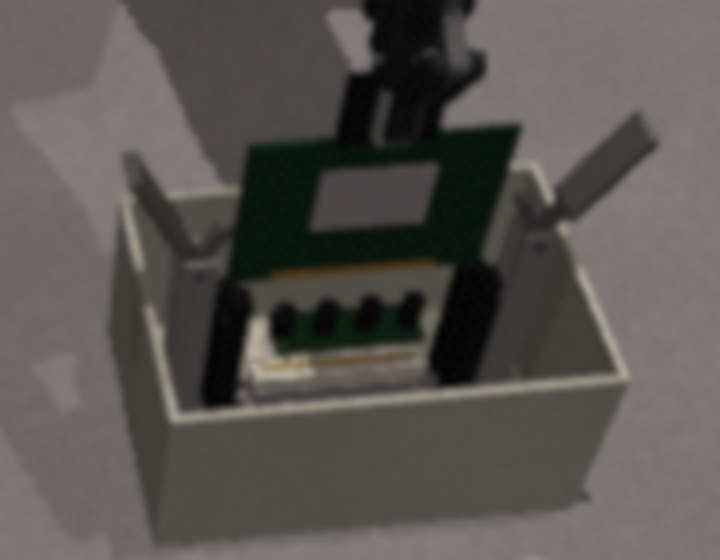

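The card is held upright just above the front lips, in front of the rear lips (at ~(240,280) and (480,265) in the crop). Probing in +x next.

Emit:
step_arm(commands=[[0.004,0.0017,-0.0025,0.18,0.0,0.2,0.5],[0.004,0.0017,-0.0025,0.18,0.1,0.2,0.5],[0.004,0.0017,-0.0025,0.18,0.2,0.2,0.5],[0.004,0.0017,-0.0025,0.18,0.3,0.2,0.5],[0.004,0.0017,-0.0025,0.18,0.4,0.2,0.5],[0.004,0.0017,-0.0025,0.18,0.5,0.2,0.5],[0.004,0.0017,-0.0025,0.18,0.6,0.2,0.5],[0.004,0.0017,-0.0025,0.18,0.7,0.2,0.5],[0.004,0.0017,-0.0025,0.18,0.7,0.2,0.5],[0.004,0.0017,-0.0025,0.18,0.7,0.2,0.5]])

```text
time: 8.5
eef_pos: [0.5183, 0.2038, 0.2132]
orientation: [-3.141, 0.0, 1.73]
ft_force: [-0.4, -0.2, -3.0]
gripper_width: 0.131
finger_force: 59.1
```

```bash
cat >> h.py <<'E'
def st():
    s=telemetry.get_obs();print("unit",np.round(tou(s["eef_pos"]),4),np.round(s["orientation"],4),"Fu",np.round(tou(s["ft_force"]+np.r_[UC,0]),1),"M",np.round(s["wrist_torque"],2),round(s["time"],2))
E
python3 - <<'E'
from h import *
st();plan(tow([-.010,0,.214]),99.15)
E
```

```text
unit [-1.060e-02 -1.000e-04  2.132e-01] [-3.1405e+00  3.0000e-04  1.7305e+00] Fu [-0.5 -0.1 -3. ] M [-0.02  0.03 -0.05] 8.5
t 8.5 F [-0.4 -0.2 -3. ] turn [-0.001   0.0003 -0.    ] shift cm [ 0.01  0.06 -0.08]
```

Emit:
step_arm(commands=[[0,0,0,0,0.05,0,0.5],[0,0,0,0,0.1,0,0.5],[0,0,0,0,0.15,0,0.5],[0,0,0,0,0.2,0,0.5],[0,0,0,0,0.25,0,0.5],[0,0,0,0,0.3,0,0.5],[0,0,0,0,0.3,0,0.5],[0,0,0,0,0.3,0,0.5],[0,0,0,0,0.3,0,0.5],[0,0,0,0,0.3,0,0.5]])

```text
time: 9.5
eef_pos: [0.5204, 0.2042, 0.213]
orientation: [-3.139, 0.0, 1.73]
ft_force: [-4.5, -0.1, -0.4]
gripper_width: 0.129
finger_force: 59.3
```

Run:
```python
from h import *
st()
```

```text
unit [-0.0084 -0.      0.213 ] [-3.1387e+00  4.0000e-04  1.7304e+00] Fu [-4.4  0.6 -0.4] M [ 0.05  1.41 -0.05] 9.5
```

Contact is at about −0.0085, as predicted, so the slot centre is at ≈ −0.0105. Backing off, then descending.

Emit:
step_arm(commands=[[0,0,0,0,-0.27,0,0.5],[0,0,0,0,-0.27,0,0.5],[0,0,0,0,-0.27,0.5,0.5],[0,0,0,0,-0.27,1,0.5],[0,0,0,0,-0.27,1.5,0.5],[0,0,0,0,-0.27,2,0.5],[0,0,0,0,-0.27,2.5,0.5],[0,0,0,0,-0.27,3,0.5],[0,0,0,0,-0.27,3,0.5],[0,0,0,0,-0.27,3,0.5]])

```text
time: 10.5
eef_pos: [0.5186, 0.2039, 0.1831]
orientation: [-3.14, 0.0, 1.73]
ft_force: [0.1, -0.3, -3.7]
gripper_width: 0.133
finger_force: 59.0
```

Run:
```python
from h import *
st();plan(tow([-.0103,0,.146]),99.15)
```

```text
unit [-1.030e-02 -1.000e-04  1.831e-01] [-3.1405e+00  3.0000e-04  1.7305e+00] Fu [ 0.1 -0.4 -3.7] M [-0.03 -0.02  0.02] 10.5
t 10.5 F [ 0.1 -0.3 -3.7] turn [-0.0011  0.0003 -0.    ] shift cm [ 0.01 -0.    3.71]
```

In freely: lateral force is zero and the lower edge is ~77 mm above the bench. Continuing to just above the connector.

Emit:
step_arm(commands=[[0,0,0,0,0,0.6,0.5],[0,0,0,0,0,1.2,0.5],[0,0,0,0,0,1.8,0.5],[0,0,0,0,0,2.4,0.5],[0,0,0,0,0,2.9,0.5],[0,0,0,0,0,3.3,0.5],[0,0,0,0,0,3.6,0.5],[0,0,0,0,0,3.6,0.5],[0,0,0,0,0,3.6,0.5],[0,0,0,0,0,3.6,0.5]])

```text
time: 11.5
eef_pos: [0.5188, 0.204, 0.1475]
orientation: [-3.141, 0.0, 1.73]
ft_force: [-0.5, 0.8, -4.0]
gripper_width: 0.132
finger_force: 59.0
```

Run:
```python
from h import *
st()
```

```text
unit [-0.0101 -0.      0.1475] [-3.1412e+00  2.0000e-04  1.7305e+00] Fu [-0.4  0.9 -4. ] M [-0.06 -0.03  0.01] 11.5
```

Emit:
step_arm(commands=[[0,0,0,0,0,0.05,0.5],[0,0,0,0,0,0.1,0.5],[0,0,0,0,0,0.15,0.5],[0,0,0,0,0,0.2,0.5],[0,0,0,0,0,0.24,0.5],[0,0,0,0,0,0.28,0.5],[0,0,0,0,0,0.3,0.5],[0,0,0,0,0,0.3,0.5],[0,0,0,0,0,0.3,0.5],[0,0,0,0,0,0.3,0.5]])

```text
time: 12.5
eef_pos: [0.5186, 0.2039, 0.1442]
orientation: [-3.141, 0.0, 1.73]
ft_force: [0.8, 0.3, -3.1]
gripper_width: 0.132
finger_force: 59.0
```

Run:
```python
from h import *
st()
```

```text
unit [-1.030e-02 -1.000e-04  1.442e-01] [-3.1407e+00  3.0000e-04  1.7305e+00] Fu [ 0.9  0.2 -3.1] M [ 0.02  0.04 -0.04] 12.5
```

Emit:
step_arm(commands=[[0,0,0,0,0,0.05,0.5],[0,0,0,0,0,0.1,0.5],[0,0,0,0,0,0.1,0.5],[0,0,0,0,0,0.1,2.5],[0,0,0,0,0,0.1,4.5],[0,0,0,0,0,0.1,4.5],[0,0,0,0,0,0.1,4.5],[0,0,0,0,0,0.1,4.5],[0,0,0,0,0,0.1,4.5],[0,0,0,0,0,0.1,4.5]])

```text
time: 13.5
eef_pos: [0.5185, 0.2039, 0.1432]
orientation: [-3.141, 0.0, 1.731]
ft_force: [-0.7, 0.1, -0.5]
gripper_width: 0.529
finger_force: 0.0
```

Emit:
step_arm(commands=[[0,0,0,0,0,-2,4.5],[0,0,0,0,0,-5,4.5],[0,0,0,0,0,-9,4.5],[0,0,0,0,0,-12,0],[0,0,0,0,0,-12,0],[0,0,0,0,0,-12,0],[0,0,0,0,0,-12,0],[0,0,0,0,0,-12,0],[0,0,0,0,0,-12,0],[0,0,0,0,0,-12,0]])

```text
time: 14.5
eef_pos: [0.5183, 0.2038, 0.2624]
orientation: [-3.139, 0.001, 1.731]
ft_force: [1.3, -0.2, 0.2]
gripper_width: -0.002
finger_force: 0.0
```

Run:
```python
from h import *
st();plan(tow([-.0103,.175,.24]),99.15)
for cam in("top","scene"):
    im,d=cams.capture(cam);C=cloud(cam,d);C[d<=0]=np.nan;Q=tou(C);x,y,z=[Q[...,i] for i in range(3)]
    m=(abs(x+.01)<.012)&(abs(y)<.022)&(z>.166)&(z<.19);q=Q[m]
    print(cam,len(q),np.round(np.median(q,0),4),np.round(q.max(0),4),np.round(q.min(0),4))
    m=(abs(x+.01)<.012)&(abs(y)<.076)&(z>.118)&(z<.145);q=Q[m];print(len(q),np.round(np.percentile(q,[2,50,98],axis=0),4))
    a,b=proj(cam,tow([0,0,.12])).astype(int);cv2.imwrite(f"pics/f_{cam}.png",cv2.resize(im[b-70:b+70,a-90:a+90],None,fx=4,fy=4,interpolation=cv2.INTER_CUBIC))
```

```text
unit [-1.050e-02 -1.000e-04  2.624e-01] [-3.1393e+00  6.0000e-04  1.7305e+00] Fu [ 1.2 -0.4  0.2] M [0.01 0.   0.05] 14.5
t 14.5 F [ 1.3 -0.2  0.2] turn [-0.0023  0.0006  0.    ] shift cm [17.51  0.03  2.23]
top 195 [-0.011  -0.0019  0.1781] [-0.0042  0.0218  0.1817] [-0.0162 -0.0219  0.1668]
127 [[-0.0158 -0.0702  0.1184]
 [-0.0108 -0.0436  0.138 ]
 [-0.0055  0.0421  0.1436]]
scene 168 [-0.0063  0.0002  0.1762] [-0.0005  0.0219  0.1811] [-0.0178 -0.0214  0.166 ]
516 [[-0.0131 -0.0663  0.1182]
 [-0.0081 -0.0011  0.1303]
 [-0.004   0.069   0.1441]]
```

View pics/f_scene.png

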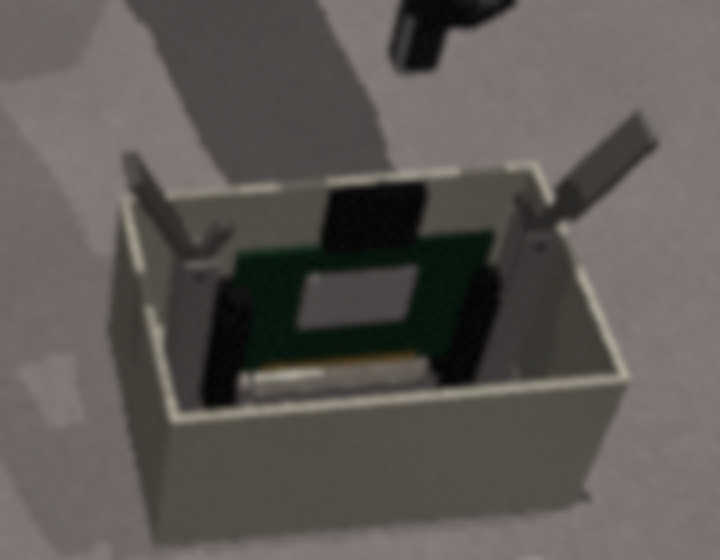

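The card stands in both guides on the connector: handle top at 0.178, so its centre is at 0.158 m. Both levers are open. Left lever next.

Emit:
step_arm(commands=[[0,0,0,4,0,0,0],[0,0,0,9,0,0,0],[0,0,0,14,0,0,0],[0,0,0,17.5,0,0,0],[0,0,0,17.5,0,0,0],[0,0,0,17.5,0,2,0],[0,0,0,17.5,0,5,0],[0,0,0,17.5,0,7.2,0],[0,0,0,17.5,0,7.2,0],[0,0,0,17.5,0,7.2,0]])

```text
time: 15.6
eef_pos: [0.491, 0.3762, 0.1914]
orientation: [-3.14, 0.001, 1.73]
ft_force: [-0.1, 1.0, 0.2]
gripper_width: 0.002
finger_force: 0.0
```

Run:
```python
from h import *
st();plan(tow([-.0103,.0695,.19]),99.15)
```

```text
unit [-0.0101  0.1744  0.1914] [-3.1402e+00  7.0000e-04  1.7300e+00] Fu [0.1 1.  0.2] M [-0.   -0.    0.01] 15.6
t 15.6 F [-0.1  1.   0.2] turn [-0.0014  0.0007 -0.0005] shift cm [-10.49  -0.02   0.15]
```

Emit:
step_arm(commands=[[0,0,0,-1,0,0.1,0],[0,0,0,-2,0,0.1,0],[0,0,0,-3,0,0.1,0],[0,0,0,-4,0,0.1,0],[0,0,0,-5,0,0.1,0],[0,0,0,-6,0,0.1,0],[0,0,0,-7,0,0.1,0],[0,0,0,-7.5,0,0.1,0],[0,0,0,-8,0,0.1,0],[0,0,0,-8,0,0.1,0]])

```text
time: 16.6
eef_pos: [0.5034, 0.297, 0.19]
orientation: [-3.14, 0.001, 1.73]
ft_force: [-0.4, 0.8, -0.3]
gripper_width: 0.001
finger_force: 0.0
```

Emit:
step_arm(commands=[[0,0,0,-0.3,0,0,0],[0,0,0,-0.6,0,0,0],[0,0,0,-0.9,0,0,0],[0,0,0,-1.2,0,0,0],[0,0,0,-1.5,0,0,0],[0,0,0,-1.7,0,0,0],[0,0,0,-1.9,0,0,0],[0,0,0,-2.1,0,0,0],[0,0,0,-2.2,0,0,0],[0,0,0,-2.2,0,0,0]])

```text
time: 17.6
eef_pos: [0.5069, 0.277, 0.1903]
orientation: [-3.141, -0.001, 1.731]
ft_force: [-1.9, 6.2, -0.0]
gripper_width: 0.003
finger_force: 2.3
```

Run:
```python
from h import *
st()
```

```text
unit [-0.0102  0.074   0.1903] [-3.1411e+00 -1.4000e-03  1.7306e+00] Fu [-0.9  6.4 -0. ] M [0.99 0.2  0.  ] 17.6
```

Pressing now; on to the stop.

Emit:
step_arm(commands=[[0,0,0,-0.1,0,0,0],[0,0,0,-0.2,0,0,0],[0,0,0,-0.3,0,0,0],[0,0,0,-0.4,0,0,0],[0,0,0,-0.5,0,0,0],[0,0,0,-0.55,0,0,0],[0,0,0,-0.6,0,0,0],[0,0,0,-0.6,0,0,0],[0,0,0,-0.6,0,0,0],[0,0,0,-0.6,0,0,0]])

```text
time: 18.6
eef_pos: [0.5079, 0.2712, 0.1904]
orientation: [-3.141, -0.002, 1.731]
ft_force: [-1.0, 6.3, -0.4]
gripper_width: 0.001
finger_force: 2.4
```

Run:
```python
from h import *
st()
```

```text
unit [-0.0101  0.0681  0.1904] [-3.1413e+00 -1.5000e-03  1.7307e+00] Fu [ 0.   6.4 -0.4] M [1.03 0.23 0.01] 18.6
```

Emit:
step_arm(commands=[[0,0,0,-0.05,0,0,0],[0,0,0,-0.1,0,0,0],[0,0,0,-0.15,0,0,0],[0,0,0,-0.2,0,0,0],[0,0,0,-0.25,0,0,0],[0,0,0,-0.3,0,0,0],[0,0,0,-0.35,0,0,0],[0,0,0,-0.4,0,0,0],[0,0,0,-0.4,0,0,0],[0,0,0,-0.4,0,0,0]])

```text
time: 19.6
eef_pos: [0.5084, 0.2691, 0.1907]
orientation: [3.141, -0.005, 1.73]
ft_force: [-3.7, 13.9, 0.1]
gripper_width: 0.001
finger_force: 5.7
```

Run:
```python
from h import *
st()
for cam in("top","scene"):
    im,d=cams.capture(cam);C=cloud(cam,d);C[d<=0]=np.nan;Q=tou(C);x,y,z=[Q[...,i] for i in range(3)]
    m=(abs(x+.01)<.010)&(y>.03)&(y<.09)&(z>.15)&(z<.215);q=Q[m]
    print(cam,len(q),np.round(np.percentile(q,[0,50,100],axis=0),4))
    a,b=proj(cam,tow([0,0,.14])).astype(int);cv2.imwrite(f"pics/g_{cam}.png",cv2.resize(im[b-70:b+70,a-90:a+90],None,fx=4,fy=4,interpolation=cv2.INTER_CUBIC))
```

```text
unit [-0.01    0.0659  0.1907] [ 3.1412 -0.0046  1.7303] Fu [-1.4 14.3  0.1] M [ 2.39  0.53 -0.02] 19.6
top 167 [[-1.990e-02  3.960e-02  1.595e-01]
 [-1.130e-02  5.080e-02  2.027e-01]
 [-2.000e-04  7.770e-02  2.149e-01]]
scene 131 [[-2.000e-02  4.240e-02  1.536e-01]
 [-4.900e-03  5.710e-02  2.012e-01]
 [-1.000e-04  8.490e-02  2.149e-01]]
```

View pics/g_scene.png

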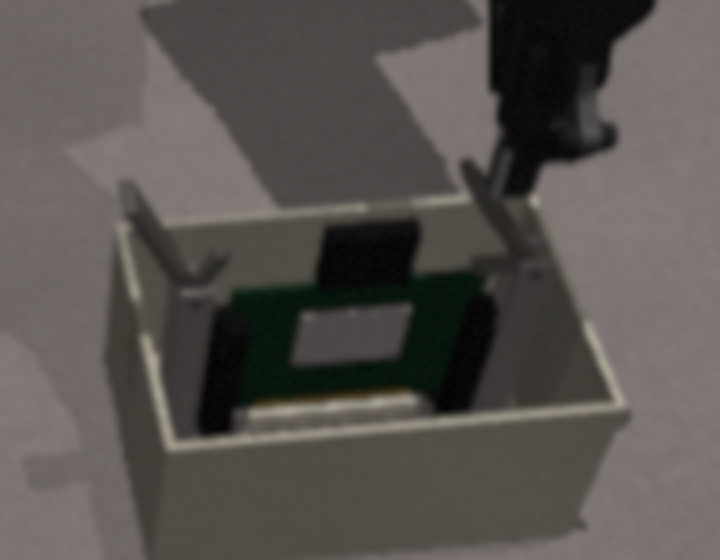

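The left lever is inward with its nose level on the card (~(490,265)) and the force is rising, so it's at or near the stop. A small extra push, then I'll retreat and lift.

Emit:
step_arm(commands=[[0,0,0,-0.1,0,0,0],[0,0,0,-0.2,0,0,0],[0,0,0,-0.2,0,0,0],[0,0,0,1,0,0,0],[0,0,0,2,0,0,0],[0,0,0,2,0,-3,0],[0,0,0,2,0,-7,0],[0,0,0,-2,0,-7.5,0],[0,0,0,-6.5,0,-7.5,0],[0,0,0,-11,0,-7.5,0]])

```text
time: 20.7
eef_pos: [0.5262, 0.1565, 0.2657]
orientation: [-3.142, 0.001, 1.732]
ft_force: [1.5, -1.0, 0.1]
gripper_width: -0.001
finger_force: 0.0
```

Run:
```python
from h import *
st();plan(tow([-.0103,-.175,.19]),99.15)
```

```text
unit [-0.0102 -0.0481  0.2657] [-3.1415e+00  9.0000e-04  1.7322e+00] Fu [ 1.3 -1.2  0.1] M [0.03 0.06 0.04] 20.7
t 20.7 F [ 1.5 -1.   0.1] turn [-0.0001  0.0009  0.0017] shift cm [-12.68  -0.03   7.59]
```

Emit:
step_arm(commands=[[0,0,0.001,-4,0,0,0],[0,0,0.001,-8.5,0,0,0],[0,0,0.001,-12,0,0,0],[0,0,0.001,-12.5,0,0,0],[0,0,0.001,-12.5,0,0,0],[0,0,0.001,-12.5,0,2,0],[0,0,0.001,-12.5,0,5,0],[0,0,0.001,-12.5,0,7.5,0],[0,0,0.001,-12.5,0,7.5,0],[0,0,0.001,-12.5,0,7.5,0]])

```text
time: 21.7
eef_pos: [0.5459, 0.0352, 0.1904]
orientation: [-3.14, 0.0, 1.731]
ft_force: [0.2, -0.6, 0.6]
gripper_width: 0.002
finger_force: 0.0
```

Emit:
step_arm(commands=[[0,0,0,1,0,0,0],[0,0,0,2,0,0,0],[0,0,0,3,0,0,0],[0,0,0,4,0,0,0],[0,0,0,5,0,0,0],[0,0,0,6,0,0,0],[0,0,0,7,0,0,0],[0,0,0,7.5,0,0,0],[0,0,0,8,0,0,0],[0,0,0,8,0,0,0]])

```text
time: 22.7
eef_pos: [0.533, 0.1137, 0.1901]
orientation: [-3.14, 0.0, 1.73]
ft_force: [0.5, 0.3, -1.2]
gripper_width: 0.001
finger_force: 0.0
```

Run:
```python
from h import *
st()
```

```text
unit [-0.0103 -0.0914  0.1901] [-3.1402  0.      1.73  ] Fu [ 0.5  0.2 -1.2] M [-0.01 -0.05 -0.  ] 22.7
```

Emit:
step_arm(commands=[[0,0,0,0.3,0,0,0],[0,0,0,0.6,0,0,0],[0,0,0,0.9,0,0,0],[0,0,0,1.2,0,0,0],[0,0,0,1.4,0,0,0],[0,0,0,1.6,0,0,0],[0,0,0,1.8,0,0,0],[0,0,0,2.0,0,0,0],[0,0,0,2.2,0,0,0],[0,0,0,2.2,0,0,0]])

```text
time: 23.7
eef_pos: [0.5298, 0.1351, 0.1903]
orientation: [-3.141, 0.0, 1.73]
ft_force: [0.4, -1.0, -0.1]
gripper_width: -0.002
finger_force: 0.0
```

Emit:
step_arm(commands=[[0,0,0,0.05,0,0,0],[0,0,0,0.1,0,0,0],[0,0,0,0.15,0,0,0],[0,0,0,0.2,0,0,0],[0,0,0,0.25,0,0,0],[0,0,0,0.3,0,0,0],[0,0,0,0.35,0,0,0],[0,0,0,0.4,0,0,0],[0,0,0,0.4,0,0,0],[0,0,0,0.4,0,0,0]])

```text
time: 24.7
eef_pos: [0.5292, 0.1383, 0.1902]
orientation: [-3.141, 0.001, 1.73]
ft_force: [1.1, -5.5, -0.2]
gripper_width: -0.001
finger_force: 2.1
```

Run:
```python
from h import *
st()
```

```text
unit [-0.0102 -0.0665  0.1902] [-3.1405e+00  1.0000e-03  1.7295e+00] Fu [ 0.2 -5.6 -0.2] M [-0.91 -0.15 -0.03] 24.7
```

Emit:
step_arm(commands=[[0,0,0,0.05,0,0,0],[0,0,0,0.1,0,0,0],[0,0,0,0.15,0,0,0],[0,0,0,0.2,0,0,0],[0,0,0,0.25,0,0,0],[0,0,0,0.3,0,0,0],[0,0,0,0.35,0,0,0],[0,0,0,0.4,0,0,0],[0,0,0,0.4,0,0,0],[0,0,0,0.4,0,0,0]])

```text
time: 25.7
eef_pos: [0.529, 0.1392, 0.1901]
orientation: [-3.14, 0.006, 1.73]
ft_force: [3.5, -20.8, -0.1]
gripper_width: 0.001
finger_force: 8.6
```

Run:
```python
from h import *
st()
```

```text
unit [-0.0102 -0.0656  0.1901] [-3.1402  0.0061  1.7305] Fu [  0.1 -21.1  -0.1] M [-3.55 -0.66 -0.03] 25.7
```

At the stop. Retreat and check.

Emit:
step_arm(commands=[[0,0,0,-1,0,0,0],[0,0,0,-3,0,0,0],[0,0,0,-5,0,-1,0],[0,0,0,-8,0,-5,0],[0,0,0,-12,0,-9,0],[0,0,0,-16,0,-11,0],[0,0,0,-19,0,-11,0],[0,0,0,-20,0,-11,0],[0,0,0,-20,0,-11,0],[0,0,0,-20,0,-11,0]])

```text
time: 26.7
eef_pos: [0.5597, -0.0537, 0.2996]
orientation: [-3.139, -0.001, 1.729]
ft_force: [0.0, 0.7, 0.4]
gripper_width: 0.001
finger_force: 0.0
```

Run:
```python
from h import *
st()
for cam in("top","scene"):
    im,d=cams.capture(cam);C=cloud(cam,d);C[d<=0]=np.nan;Q=tou(C);x,y,z=[Q[...,i] for i in range(3)]
    def rep(n,m): 
        q=Q[m];print(cam,n,len(q),np.round(np.percentile(q,[2,50,98],axis=0),4).tolist())
    rep("handle",(abs(x+.01)<.010)&(abs(y)<.022)&(z>.16)&(z<.19))
    for s in(1,-1):
        m=(abs(x+.01)<.011)&(y*s>.035)&(y*s<.11)&(z>.16)&(z<.22);rep(f"lever{s}",m);q=Q[m];print("lean deg",np.degrees(np.arctan(np.polyfit(q[:,2],-s*q[:,1],1)[0])))
    a,b=proj(cam,tow([0,0,.14])).astype(int);cv2.imwrite(f"pics/h_{cam}.png",cv2.resize(im[b-70:b+70,a-90:a+90],None,fx=4,fy=4,interpolation=cv2.INTER_CUBIC))
for n,z,p0 in(("bottle_mid",.065,(.7385,.2626)),("dish_mid",.01,(.7242,-.2651)),("slide_box_mid",.015,(.7769,-.0051))):
    print(n,atz("top",finder.pinpoint("top",n)[0]["uv"],z)[:2],p0)
```

```text
unit [-0.0106 -0.261   0.2996] [-3.1394e+00 -1.0000e-03  1.7295e+00] Fu [0.1 0.7 0.4] M [0.02 0.01 0.03] 26.7
top handle 204 [[-0.0157, -0.0204, 0.1638], [-0.0101, 0.0003, 0.1703], [-0.0041, 0.0208, 0.1734]]
top lever1 197 [[-0.0207, 0.0415, 0.1628], [-0.01, 0.0526, 0.1996], [0.0008, 0.0768, 0.2068]]
lean deg 37.49579991469568
top lever-1 389 [[-0.0205, -0.0782, 0.1615], [-0.01, -0.0606, 0.1873], [0.0007, -0.0428, 0.2067]]
lean deg 35.74593812325967
scene handle 153 [[-0.0159, -0.021, 0.1608], [-0.0064, -0.0008, 0.1689], [-0.0026, 0.0208, 0.1726]]
scene lever1 95 [[-0.0187, 0.0444, 0.1618], [-0.0018, 0.0553, 0.1946], [0.0009, 0.0791, 0.2059]]
lean deg 35.02917559881543
scene lever-1 224 [[-0.0203, -0.0758, 0.1615], [-0.0074, -0.0575, 0.1862], [0.0009, -0.0411, 0.2055]]
lean deg 34.996786773745995
bottle_mid [0.7305776  0.26201707] (0.7385, 0.2626)Traceback (most recent call last):
  File "<stdin>", line 12, in <module>
IndexError: list index out of range
```

View pics/h_scene.png

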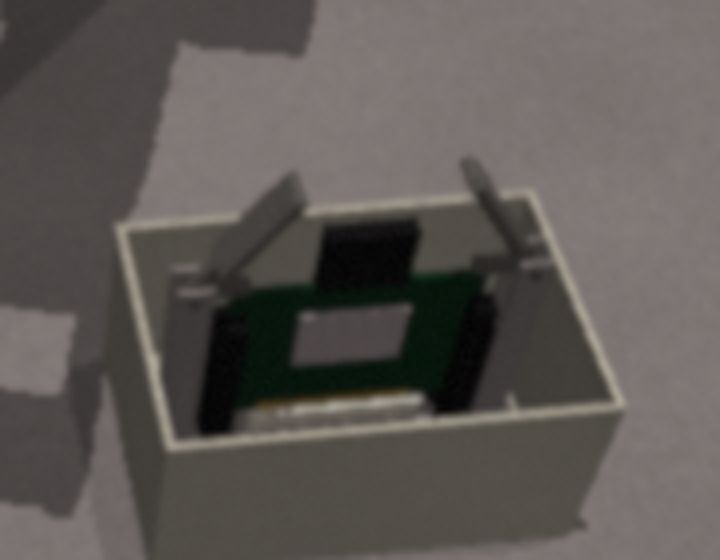

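Both levers lean 35° inward at their stops with their noses on the card, at ~(235,290) and (490,265) in the crop. The handle top is at 0.170, so its centre is at 0.150. Handing in.

```bash
python3 -c "
from rig import job
print(job.job_done())"
```

```text
the job is handed in; nothing more can be done
None
```

The card is pressed home in the connector (handle centre measured at about 150 mm), both levers are at their inward stops, and the arm is clear. I never moved near the bystanders, though my final position check confirmed only the bottle; the job is handed in, but no verdict came back.

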